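# Level the record-player stand and keep its foot pressed

## Robot

A 6-joint arm with a two-finger parallel gripper is mounted at the origin on the work surface. World frame = base frame: x ahead of the robot, y to its left, z up, the work surface at z = 0. Lengths are in m, angles in rad, forces in N, time in s.
With the tool pointing down it reaches from about 0.375 to 0.75 m from the base axis. Payload 9 kg.
Tool frame: the origin (TCP) lies midway between the tips of the shut fingers; the grasp point (between the pads) lies robot.tcp_to_grasp behind it (robot.tcp_to_grasp is the distance from the TCP to the grasp point, in m); z points along the fingers, y is the direction in which the jaws open and shut (so a half turn about z gives the same grasp; the last joint's range is limited). The gripper opens to 85 mm and grips with 20 to 120 N. Pads are 22 mm wide; open, the fingers measure 114 mm over their backs; the gripper's body (76 mm by 85 mm) begins 54 mm behind the grasp point. The pads swing forward as they close: fully open they stand 13 mm farther back than shut.
Start: joints at [1.016, 0.104, 0.097, 1.564, 0, 1.353], TCP at [0.198, 0.566, 0.231] pointing down, gripper open.
Joint ranges: [-2.99, 2.99], [-0.84, 1.86], [-1.1, 1.16], [-1.84, 2.11], [-1.51, 1.56], [-3.14, 3.14]. Speed limits (rad/s): [2.22, 2.22, 2.57, 3.14, 3.14, 3.14].

## Interface

Orientations are given as a 3x3 rotation matrix whose columns are the frame's x, y, z axes.
In Python, from workcell import robot, cams, order gives the robot as it stands.
- The arm moves only by the tool step_arm, never from a script. Its argument "series" is text: rows parted by semicolons, each of 7 numbers parted by spaces: the shift along the tool's x, y, z in m, then the turn, a rotation vector about the tool's x, y, z in rad, then the finger opening in m, from 0 to 0.0854. A call has 1 to 10 rows; each row is the pose to reach, as a shift and turn from the pose measured when the call began, along the tool's axes at that moment; what a row does not reach only later rows make up. A row lasts 1/12 s, in which the tool goes at most 41.7 mm and 7.16 degrees, less where a joint would pass 70% of its speed; a pose out of reach is approached as far as the arm can. A call with a gripper value outside its range is refused whole. The fingers move at their own pace and stop on an object; "grip_force" is the grip in N (left out, the last holds). Time passes only in rows, so rows that repeat a pose let the fingers close. It gives the time, the measured TCP pose, the force and the opening at its end, in the units of the state.
- robot.observe(): the state, without advancing time (a new reading comes with each control period).
- cams.grab_frame(name): name is "scene" or "top"; returns a dict with "frame" (480x640x3 uint8, red, green, blue), "fovy" (degrees; the focal length in pixels is half the picture's height over the tangent of half this angle, whatever the lens; pixels are square), "cx", "cy" (the principal point, pixels), "R" (3x3) and "t" (3): a world point X has camera coordinates R X + t. Camera axes: x right, y down, z forward; pixel columns grow to the right and rows downward; lengths in m; the calibration is good to about 2 mm. A picture is of the moment at which its call begins. There is no depth.
- order.finish_job(): hands the job in, once; it reports no verdict.
The state is a dict: "time_s": time; "joint_positions": joint angles; "qvel": joint speeds; "tau": joint torques, N m; "tool_pos": TCP position; "eef_rot": TCP orientation; "wrist_force": force on the tool from outside, world axes, zero at the start; "wrist_torque": the same for the moment, N m; "opening": opening from 0.0 (shut) to 1.0 (fully open).
Only numpy, scipy, OpenCV 4.12 (cv2) and the standard library are available. Lean on these libraries where they do the work, as an engineer would, in place of code of your own. Each camera call takes 0.05 s, during which the arm holds its last target. There are 200 camera calls.

## Task

Lay the spirit level squarely across both aluminium rails of the record-player stand, vial up, and let go of it. Then grip the sprung bar knob of the stand's levelling foot, push it down so that the foot is seated as it will be under the player's weight, and only then turn it until the bubble sits centred between the two black lines. Finish while still gripping the knob and holding it pushed down with the bubble centred (do not let go at the end), and leave the other things on the bench undisturbed.

Things in the scene. Friction and masses are not known exactly. Their poses are not given: they have to be found in the camera images.
- level_mid (a point): Centre (20 mm above the underside) of the spirit level: a plain aluminium bar 220 mm long (its x), 24 mm wide (its y), 40 mm high (its z), 0.2 to 0.35 kg, lying on the bench vial up. Pinch it across its width, anywhere along it. Its middle 76 mm is only 28 mm high; there lies an olive-green vial along x, 17 mm across, top 36.5 mm above the underside.
- level: The same spirit level; origin at the centre of its underside. Two black lines 26 mm apart round the vial mark its centre.
- bubble (a joint): Where the white bubble (16 mm long) stands in the vial, in m along the level's own +x; 0 is centred between the lines, stops at +-0.024. It runs to the higher end, about 1.2 mm for each milliradian of slope, and takes about 1.5 s to settle.
- board_mid (a point): Centre of the top face of the stand's plywood board (150 mm along its x, 240 mm along its y, 18 mm thick, top 38 mm above the bench when level). Its y axis points to the levelling foot. The stand is fixed to the bench; at the start the board slopes by up to 20 mrad along y, the foot's end low.
- rail_near: The aluminium rail on the foot's side of the board: 130 mm along the board's x, 14 mm wide, 14 mm high, origin at its centre, 80 mm from board_mid along +y. Its top is 14 mm above the board.
- rail_far: The other rail, alike, 80 mm from board_mid along -y.
- foot_knob: Grey plastic bar knob of the levelling foot, on a tongue of the board 175 mm from board_mid along +y. The bar is 46 mm long (its x), 13 mm wide (its y), 32 mm high; its origin is on the vertical turning axis, 12 mm below the bar's top, 20 mm above its underside. Pinch it across its width. Below are an 18 mm neck and a round bush 44 mm across, 8 mm high, on the board.
- foot_base (a point): Where the knob's turning axis meets the board's top, 50 mm below the knob's origin when up. Turning the knob anticlockwise seen from above raises the foot's end: 12.5 mrad of slope and 3.7 mm at the knob per radian (the bubble moves some 15 mm per radian towards the foot). At the start it must go 0.4 to 1.5 rad anticlockwise.
- foot_press (a joint): How far the knob is pushed down, in m: 0 up, stop at 0.012. Its spring takes 5 N to start and 11 N at the stop. Turning takes about 0.15 Nm; let go, the knob springs up and keeps its angle. It is to end well pushed down, more than 0.003.
- tealight: open glass tealight holder, 60 mm across, 55 tall; bystander, origin at the centre of its underside.
- dice_cup: blue plastic dice cup, 74 mm across the rim, 90 tall; bystander, origin at the centre of its underside.
- phone_stand: bent aluminium phone stand, foot 90 x 70 mm, about 100 tall; bystander, origin at the centre of its underside.
- toy_car: red toy car, 75 x 36 x 33 mm, length along its x; bystander, origin at the centre of its underside.
Things that resemble listed ones, but are neither listed nor needed, are in the scene too. Several things look just like the level: the one meant starts farthest to the robot's right.

How it is judged:
By the outcome, as a careful person would: the job done as asked, in the order asked, and still so for the second after the job is handed in, while the arm keeps its last pose, push and grip.
It also fails if it takes over 64 s, if anything falls off the work surface, if the arm or the gripper's body presses on something with over 40 N, if the wrist force passes 120 N, or if a joint passes its speed limit or range.

## Working session

There is one attempt and no reset: what is moved stays moved. The work goes in short steps, Python scripts to look and compute and a tool call to move; the robot and the scene stay as the last step left them, time stands still between calls to the robot, and variables do not carry over. Pictures are saved under pics/ and viewed, on a budget of 10 in all, crops included, one or two more only if the job needs it, and the job is handed in when it is done.

Besides the shell and the picture viewer there is one more tool, called after "Request:" as a command line: name --argument value ..., lists and objects as JSON in quotes. step_arm: Moves the arm, as the interface text tells. Its arguments: {"type":"object","properties":{"series":{"type":"string"},"grip_force":{"type":"number"}},"required":["series"]}

```bash
mkdir -p pics; ls
cat > h.py <<'E'
import numpy as np, cv2
from workcell import robot, cams, order
def grab(n,save=None):
    g=cams.grab_frame(n); g['f']=240/np.tan(np.radians(g['fovy'])/2)
    g['R']=np.array(g['R']);g['t']=np.array(g['t'])
    if save: cv2.imwrite('pics/'+save,cv2.cvtColor(g['frame'],cv2.COLOR_RGB2BGR))
    return g
def ray(g,u,v):
    d=g['R'].T@np.array([(u-g['cx'])/g['f'],(v-g['cy'])/g['f'],1]); return -g['R'].T@g['t'],d
def onz(g,u,v,z):
    o,d=ray(g,u,v); return o+d*(z-o[2])/d[2]
def proj(g,X):
    c=g['R']@np.array(X)+g['t']; return g['f']*c[:2]/c[2]+[g['cx'],g['cy']]
E
python3 - <<'E'
from h import *
for n in('scene','top'):
    g=grab(n,n+'0.png'); print(n,g['fovy'],g['cx'],g['cy'],-g['R'].T@g['t'],g['R'].round(3).tolist())
print(robot.observe(),robot.tcp_to_grasp)
E
```

```text
pics
scene 42.95517533037935 323.5754960889738 235.18792064748712 [ 1.25880766 -0.20705841  0.95841446] [[0.267, 0.964, -0.016], [0.718, -0.21, -0.663], [-0.643, 0.165, -0.748]]
top 51.4783545994964 323.6007345389565 235.80377352232964 [ 0.33644803 -0.0061158   1.25198249] [[-0.02, -0.999, 0.025], [-0.986, 0.015, -0.166], [0.166, -0.028, -0.986]]
{'time_s': 0.1, 'joint_positions': array([1.01627990e+00, 1.04648592e-01, 9.65625787e-02, 1.56392039e+00,
       1.68394427e-06, 1.35309629e+00]), 'qvel': array([ 0.00065043,  0.00110515,  0.00069612, -0.001015  ,  0.00185766,
       -0.00015499]), 'tau': array([ 6.63774743e-03, -5.58205318e+01,  5.04722607e+01,  1.29237919e-02,
       -2.95713025e-04, -3.57583041e-06]), 'tool_pos': array([0.19811834, 0.5660277 , 0.23060337]), 'eef_rot': array([[-9.43811496e-01,  3.30483664e-01, -6.38574119e-04],
       [ 3.30484176e-01,  9.43810973e-01, -1.02786323e-03],
       [ 2.63001255e-04, -1.18114778e-03, -9.99999268e-01]]), 'wrist_force': array([-0.1087065 ,  0.28787286, -0.10747708]), 'wrist_torque': array([0.01707915, 0.03032011, 0.0223509 ]), 'opening': 1.0028073722058402} 0.0187
```

View pics/scene0.png

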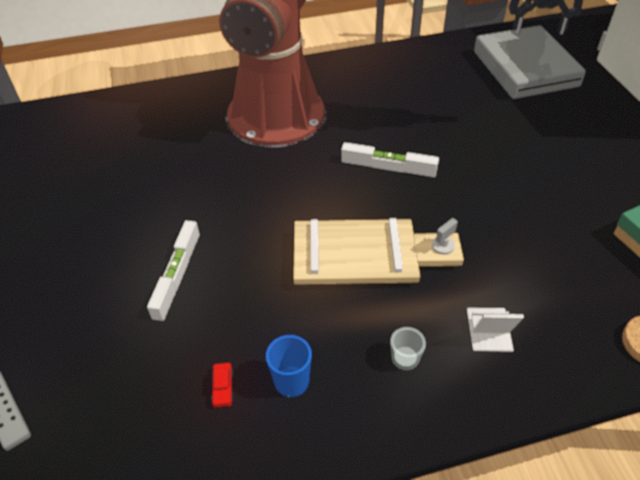

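View pics/top0.png

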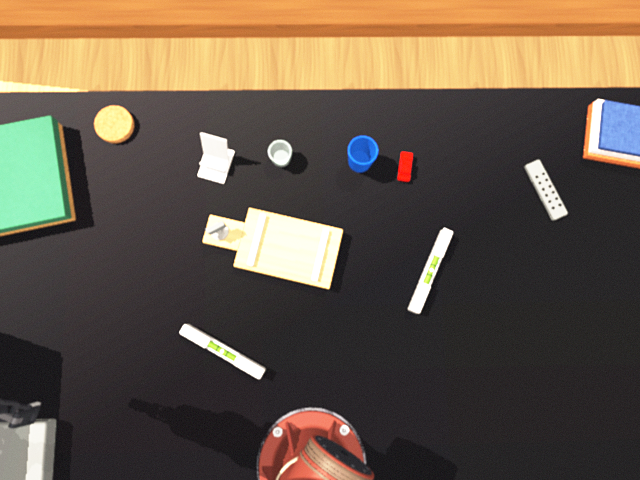

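The top view shows the rightmost level at (430,270), scene (175,270). The board is at (290,248) with the knob at (218,230), and a decoy level at (222,350). The bystanders are in the row at v≈160.

Run:
```python
from h import *
def bl(g,m,box,z,nm):
    u0,v0,u1,v1=box; k=np.zeros_like(m); k[v0:v1,u0:u1]=m[v0:v1,u0:u1]
    cs,_=cv2.findContours(k.astype(np.uint8),cv2.RETR_EXTERNAL,cv2.CHAIN_APPROX_NONE)
    c=max(cs,key=cv2.contourArea); r=cv2.minAreaRect(c); b=cv2.boxPoints(r)
    P=np.array([onz(g,*p,z)[:2] for p in b]); print(nm,'ctr',onz(g,*r[0],z)[:2].round(4),'corners',P.round(4).tolist(),'edges',np.linalg.norm(P-np.roll(P,-1,0),axis=1).round(4)); return b
T=grab('top');S=grab('scene')
for n,g,bx in(('top',T,(400,215,465,325)),('scene',S,(140,210,210,330))):
    f=g['frame'].astype(int); m=f.max(2)>110
    bl(g,m,bx,.03,n+' level')
    gr=(f[...,1]-f[...,2]>50)&(f[...,1]>f[...,0]+10)
    bl(g,gr,bx,.03,n+' vial')
f=T['frame'].astype(int)
bl(T,f.max(2)>90,(195,200,350,295),.038,'board')
for nm,p in dict(knobtop=(218,230)).items(): print(nm,onz(T,*p,.1))
a=cv2.resize(T['frame'][195:295,195:350],None,fx=5,fy=5,interpolation=cv2.INTER_CUBIC)
cv2.imwrite('pics/c1.png',cv2.cvtColor(a,cv2.COLOR_RGB2BGR))
a=cv2.resize(S['frame'][205:295,285:475],None,fx=4.2,fy=4.2,interpolation=cv2.INTER_CUBIC)
cv2.imwrite('pics/c2.png',cv2.cvtColor(a,cv2.COLOR_RGB2BGR))
```

```text
top level ctr [ 0.452  -0.3026] corners [[0.3569, -0.2386], [0.5643, -0.3361], [0.5499, -0.3685], [0.3432, -0.2701]] edges [0.2292 0.0354 0.229  0.0344]
top vial ctr [ 0.4712 -0.3138] corners [[0.4597, -0.3002], [0.4887, -0.3144], [0.4828, -0.3273], [0.4538, -0.3131]] edges [0.0323 0.0142 0.0322 0.0142]
scene level ctr [ 0.4659 -0.3058] corners [[0.5546, -0.3723], [0.3293, -0.2675], [0.3658, -0.2307], [0.5838, -0.3389]] edges [0.2484 0.0518 0.2434 0.0444]
scene vial ctr [ 0.4494 -0.3024] corners [[0.4767, -0.3227], [0.4108, -0.2924], [0.4211, -0.2813], [0.4864, -0.3119]] edges [0.0725 0.0152 0.0721 0.0145]
board ctr [0.5237 0.0906] corners [[0.4892, 0.2693], [0.6429, 0.2367], [0.5587, -0.0912], [0.4075, -0.0518]] edges [0.157  0.3385 0.1563 0.3313]
knobtop [0.54785143 0.20820908 0.1       ]
```

View pics/c1.png

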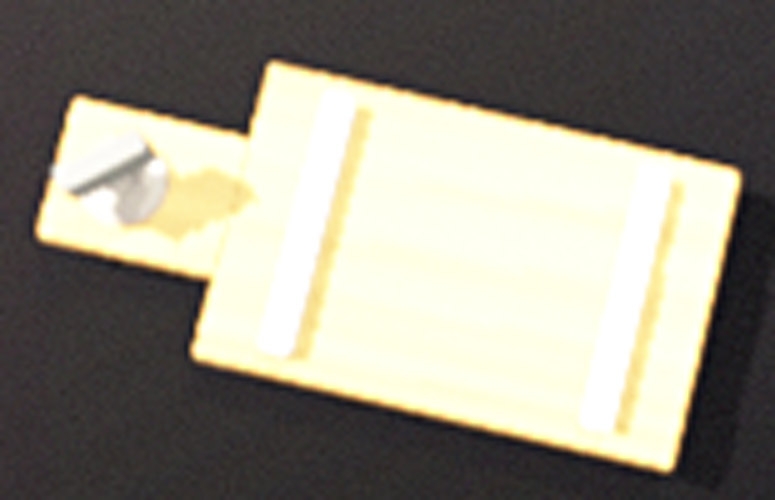

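View pics/c2.png

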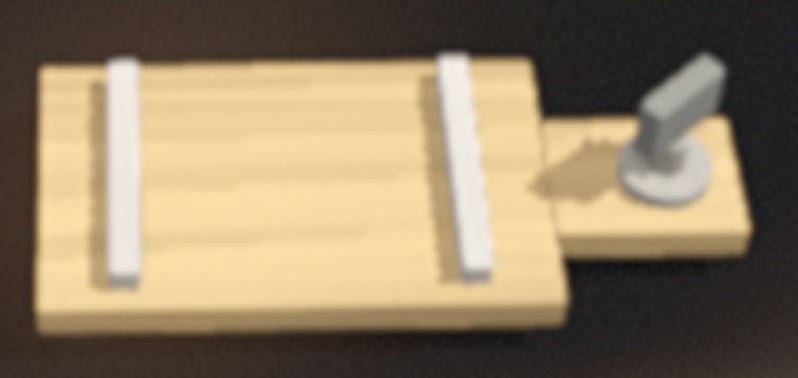

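The crops give the board corners, the rail ends and the knob-top centre (crop1 ~(103,163), crop2 ~(686,86)). I'll triangulate these next.

```bash
cat >> h.py <<'E'
def tri(gs,ps):
    A=[];b=[]
    for g,p in zip(gs,ps):
        o,d=ray(g,*p);d/=np.linalg.norm(d);M=np.eye(3)-np.outer(d,d);A.append(M);b.append(M@o)
    return np.linalg.lstsq(np.vstack(A),np.hstack(b),rcond=None)[0]
def rel(Xg,ang,xa=None):
    """tool shift (m) & yaw to bring TCP to Xg; tool y axis (jaw) at world angle ang (mod pi)"""
    s=robot.observe();R=np.array(s['eef_rot']);d=R.T@(np.array(Xg)-s['tool_pos'])
    a=np.arctan2(R[1,1],R[0,1]);dy=(ang-a+np.pi/2)%np.pi-np.pi/2
    z=np.array([0,0,-1.]);x=-np.cross(z,[np.cos(a+dy),np.sin(a+dy),0]);x=np.cross([np.cos(a+dy),np.sin(a+dy),0],z)
    Rg=np.column_stack([x,[np.cos(a+dy),np.sin(a+dy),0],z]);rv=cv2.Rodrigues(R.T@Rg)[0].ravel()
    print('shift',d.round(4),'rotvec',rv.round(4),'j',np.round(s['joint_positions'],3),'t',round(s['time_s'],2),'op',round(s['opening'],3),'pos',np.round(s['tool_pos'],4),'F',np.round(s['wrist_force'],1))
E
python3 - <<'E'
from h import *
T=grab('top');S=grab('scene')
t=lambda u,v:(195-.4+u/5,195-.4+v/5); s=lambda u,v:(285-.4+u/4.2,205-.4+v/4.2)
pts=dict(cB=((272,62),(567,300)),cA=((741,170),(38,315)),cC=((672,470),(40,65)),cD=((195,355),(532,58)),
 n1=((338,90),(478,270)),n0=((278,355),(453,56)),f1=((655,165),(124,277)),f0=((598,430),(122,62)),knob=((103,163),(686,86)),bush=((112,190),(664,160)))
P={}
for k,(a,b) in pts.items():
    P[k]=tri((T,S),(t(*a),s(*b))); print(k,P[k].round(4))
c=(P['cA']+P['cB']+P['cC']+P['cD'])/4; y=(P['cB']+P['cD']-P['cA']-P['cC'])/2
print('mid',c,'len',np.linalg.norm(y),'ang y',np.degrees(np.arctan2(y[1],y[0])))
n=(P['n1']+P['n0'])/2;f=(P['f1']+P['f0'])/2;yy=n-f;print('rails mid',(n+f)/2,np.linalg.norm(yy),np.degrees(np.arctan2(yy[1],yy[0])))
m=(c+(n+f)/2)/2;a=np.arctan2(yy[1],yy[0]);print('knob pred',m[:2]+.175*np.array([np.cos(a),np.sin(a)]))
for e in((60,175),(148,148)): print('bar end',onz(T,*t(*e),.097))
for e in(((655,110)),((716,62))): print('bar end S',onz(S,*s(*e),.097))
L=np.array([.4515,-.302,.15]);rel(L,np.radians(-25.2+90))
E
```

```text
cB [0.617  0.1446 0.0352]
cA [ 0.5587 -0.0882  0.0355]
cC [ 0.4104 -0.0509  0.0376]
cD [0.4712 0.1824 0.0347]
n1 [0.599 0.109 0.048]
n0 [0.4693 0.1407 0.0466]
f1 [ 0.5591 -0.0462  0.049 ]
f0 [ 0.4298 -0.0145  0.0487]
knob [0.5567 0.2182 0.0926]
bush [0.5525 0.2208 0.0364]
mid [0.51432262 0.04697787 0.03575598] len 0.2404589727083447 ang y 75.66260911371009
rails mid [0.51427416 0.0472389  0.04808772] 0.1602540884194414 75.65063951889366
knob pred [0.55766929 0.21664884]
bar end [0.54975518 0.23537364 0.097     ]
bar end [0.56204451 0.19448155 0.097     ]
bar end S [0.57006549 0.19890825 0.097     ]
bar end S [0.55042289 0.23709764 0.097     ]
shift [-0.526  -0.7357  0.0813] rotvec [-3.00e-04 -1.00e-04  1.03e-01] j [1.016 0.104 0.097 1.564 0.    1.353] t 0.3 op 0.998 pos [0.1982 0.5662 0.2311] F [-0.2  0.7 -0.7]
```

Request:
step_arm --series "-0.40 -0.35 0 0 0 0.1 0.0854;-0.40 -0.35 0 0 0 0.1 0.0854;-0.40 -0.35 0 0 0 0.1 0.0854;-0.40 -0.35 0 0 0 0.1 0.0854;-0.40 -0.35 0 0 0 0.1 0.0854;-0.40 -0.35 0 0 0 0.1 0.0854;-0.40 -0.35 0 0 0 0.1 0.0854;-0.40 -0.35 0 0 0 0.1 0.0854;-0.40 -0.35 0 0 0 0.1 0.0854;-0.40 -0.35 0 0 0 0.1 0.0854"

```text
time_s: 1.13
tool_pos: [0.4041, 0.2018, 0.2314]
eef_rot: [[-0.906, 0.423, 0.001], [0.423, 0.906, -0.0], [-0.001, 0.0, -1.0]]
wrist_force: [0.3, 1.2, -0.2]
opening: 1.004
```

Run:
```python
from h import *
rel([.4515,-.302,.15],np.radians(64.8))
```

```text
shift [-0.256  -0.4365  0.0815] rotvec [0.0002 0.0007 0.0032] j [ 0.172 -0.353 -0.325  1.598 -0.     0.609] t 1.13 op 1.004 pos [0.4041 0.2018 0.2314] F [ 0.3  1.2 -0.2]
```

Request:
step_arm --series "-0.256 -0.436 0.03 0 0 0 0.0854;-0.256 -0.436 0.03 0 0 0 0.0854;-0.256 -0.436 0.03 0 0 0 0.0854;-0.256 -0.436 0.03 0 0 0 0.0854;-0.256 -0.436 0.03 0 0 0 0.0854;-0.256 -0.436 0.03 0 0 0 0.0854;-0.256 -0.436 0.03 0 0 0 0.0854;-0.256 -0.436 0.03 0 0 0 0.0854;-0.256 -0.436 0.03 0 0 0 0.0854;-0.256 -0.436 0.03 0 0 0 0.0854"

```text
time_s: 1.97
tool_pos: [0.4427, -0.2127, 0.2069]
eef_rot: [[-0.906, 0.423, 0.001], [0.423, 0.906, -0.001], [-0.001, 0.0, -1.0]]
wrist_force: [2.3, 0.6, 0.2]
opening: 1.004
```

Run:
```python
from h import *
rel([.4515,-.302,.10],np.radians(64.8))
```

```text
shift [-0.0457 -0.0772  0.107 ] rotvec [0.     0.0013 0.0027] j [-0.715 -0.236 -0.273  1.532  0.    -0.278] t 1.97 op 1.004 pos [ 0.4427 -0.2127  0.2069] F [2.3 0.6 0.2]
```

Request:
step_arm --series "-0.0457 -0.0772 0.06 0 0 0.003 0.0854;-0.0457 -0.0772 0.107 0 0 0.003 0.0854;-0.0457 -0.0772 0.107 0 0 0.003 0.0854;-0.0457 -0.0772 0.107 0 0 0.003 0.0854;-0.0457 -0.0772 0.107 0 0 0.003 0.0854;-0.0457 -0.0772 0.107 0 0 0.003 0.0854"

```text
time_s: 2.47
tool_pos: [0.4509, -0.3016, 0.0994]
eef_rot: [[-0.904, 0.427, -0.0], [0.427, 0.904, 0.001], [0.001, 0.001, -1.0]]
wrist_force: [0.3, 0.3, 0.6]
opening: 1.004
```

Run:
```python
from h import *
rel([.4515,-.302,.005],np.radians(64.8))
```

```text
shift [-0.0008 -0.0002  0.0944] rotvec [ 0.0011 -0.0007 -0.0011] j [-8.310e-01 -5.200e-02 -3.010e-01  1.323e+00  1.000e-03 -3.900e-01] t 2.47 op 1.004 pos [ 0.4509 -0.3016  0.0994] F [0.3 0.3 0.6]
```

Request:
step_arm --series "0 0 0.04 0 0 0 0.0854;0 0 0.07 0 0 0 0.0854;0 0 0.085 0 0 0 0.0854;0 0 0.094 0 0 0 0.0854;0 0 0.094 0 0 0 0.0854;0 0 0.094 0 0 0 0.0854" --grip_force 60

```text
time_s: 2.97
tool_pos: [0.4518, -0.3017, 0.0072]
eef_rot: [[-0.905, 0.426, 0.001], [0.426, 0.905, -0.0], [-0.001, 0.0, -1.0]]
wrist_force: [-0.2, -0.8, 0.2]
opening: 0.998
```

Request:
step_arm --series "0 0 0 0 0 0 0.0;0 0 0 0 0 0 0.0;0 0 0 0 0 0 0.0;0 0 0 0 0 0 0.0;0 0 0 0 0 0 0.0;0 0 0 0 0 0 0.0;0 0 0 0 0 0 0.0;0 0 0 0 0 0 0.0;0 0 0 0 0 0 0.0;0 0 0 0 0 0 0.0" --grip_force 60

```text
time_s: 3.8
tool_pos: [0.4521, -0.3021, 0.0078]
eef_rot: [[-0.905, 0.426, 0.002], [0.426, 0.905, -0.001], [-0.002, -0.0, -1.0]]
wrist_force: [-1.2, 0.2, 5.4]
opening: 0.269
```

Request:
step_arm --series "0 0 -0.01 0 0 0 0;0 0 -0.03 0 0 0 0;0 0 -0.06 0 0 0 0;0 0 -0.09 0 0 0 0;0 0 -0.12 0 0 0 0;0 0 -0.14 0 0 0 0;0 0 -0.15 0 0 0 0;0 0 -0.15 0 0 0 0"

```text
time_s: 4.47
tool_pos: [0.4525, -0.3028, 0.1603]
eef_rot: [[-0.905, 0.426, 0.004], [0.426, 0.905, -0.003], [-0.005, -0.001, -1.0]]
wrist_force: [-0.7, -0.7, -3.3]
opening: 0.263
```

Run:
```python
from h import *
g=grab('scene')
a=g['frame'][130:330,80:340]
cv2.imwrite('pics/c3.png',cv2.cvtColor(cv2.resize(a,None,fx=2.8,fy=2.8,interpolation=cv2.INTER_CUBIC),cv2.COLOR_RGB2BGR))
rel([.5143,.0470,.16],np.radians(75.65-90))
```

```text
shift [ 0.0924  0.3424 -0.0022] rotvec [0.0016 0.0025 1.3809] j [-8.300e-01 -7.300e-02 -2.140e-01  1.427e+00  1.000e-03 -3.900e-01] t 4.52 op 0.27 pos [ 0.452  -0.3021  0.1581] F [ 1.   0.5 -3.2]
```

View pics/c3.png

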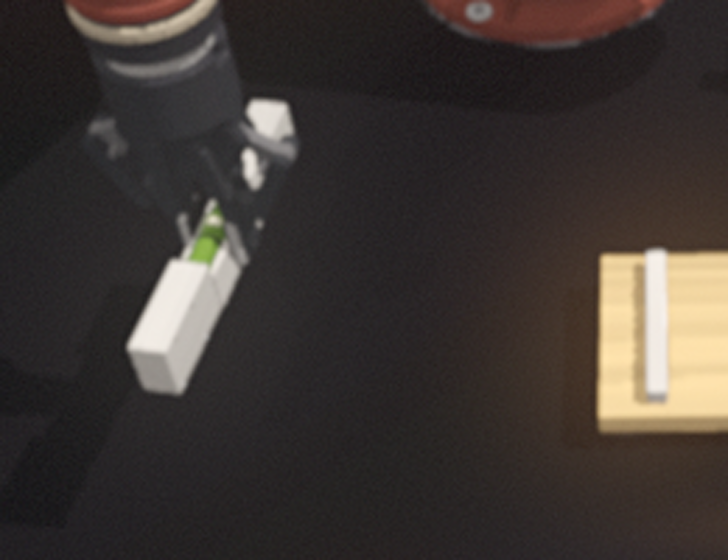

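The level is held vial up and horizontal. In the crop its near end's top edge is at ~(157,355) and its far end's at ~(268,103). I'll move it over the stand and check its centre against those.

Request:
step_arm --series "0.005 0.015 -0.003 0 0 0.08 0;0.014 0.045 -0.003 0 0 0.2 0;0.024 0.085 -0.003 0 0 0.32 0;0.034 0.125 -0.003 0 0 0.44 0;0.044 0.165 -0.003 0 0 0.56 0;0.054 0.205 -0.003 0 0 0.68 0;0.064 0.240 -0.003 0 0 0.80 0;0.074 0.275 -0.003 0 0 0.92 0;0.083 0.310 -0.003 0 0 1.04 0;0.092 0.342 -0.003 0 0 1.16 0"

```text
time_s: 5.35
tool_pos: [0.512, 0.0392, 0.1583]
eef_rot: [[-0.035, 0.999, -0.001], [0.999, 0.035, -0.001], [-0.001, -0.001, -1.0]]
wrist_force: [1.2, 0.0, -3.1]
opening: 0.262
```

Run:
```python
from h import *
g=grab('scene')
e1=onz(g,79.8+157/2.8,129.8+355/2.8,.192);e2=onz(g,79.8+268/2.8,129.8+103/2.8,.192)
print(e1,e2,(e1+e2)/2,np.linalg.norm(e1-e2))
rel([.5143,.0470,.12],np.radians(75.65-90))
```

```text
[ 0.55928459 -0.34554287  0.192     ] [ 0.35663191 -0.25847042  0.192     ] [ 0.45795825 -0.30200664  0.192     ] 0.22056681489957902
shift [0.002  0.0022 0.0383] rotvec [-0.0009 -0.0024  0.2744] j [-0.169 -0.16  -0.295  1.437  0.002  1.378] t 5.4 op 0.27 pos [0.5122 0.0448 0.1583] F [-2.9  7.2 -3.3]
```

Request:
step_arm --series "0.001 0.001 0.01 0 0 0.11 0;0.002 0.002 0.02 0 0 0.2 0;0.002 0.002 0.03 0 0 0.25 0;0.002 0.002 0.038 0 0 0.275 0;0.002 0.002 0.038 0 0 0.275 0;0.002 0.002 0.038 0 0 0.275 0;0.002 0.002 0.038 0 0 0.275 0;0.002 0.002 0.038 0 0 0.275 0"

```text
time_s: 6.07
tool_pos: [0.5142, 0.0469, 0.1205]
eef_rot: [[0.248, 0.969, -0.0], [0.969, -0.248, 0.002], [0.002, -0.001, -1.0]]
wrist_force: [-0.2, -0.6, -2.9]
opening: 0.267
```

Run:
```python
from h import *
g=grab('scene','s4.png')
rel([.5143,.0470,.062],np.radians(75.65-90))
```

```text
shift [-0.     -0.0001  0.0587] rotvec [-0.0007 -0.0024 -0.0002] j [-0.164 -0.144 -0.348  1.367  0.002  1.657] t 6.12 op 0.263 pos [0.5144 0.0469 0.1207] F [-0.3  0.3 -2.4]
```

View pics/s4.png

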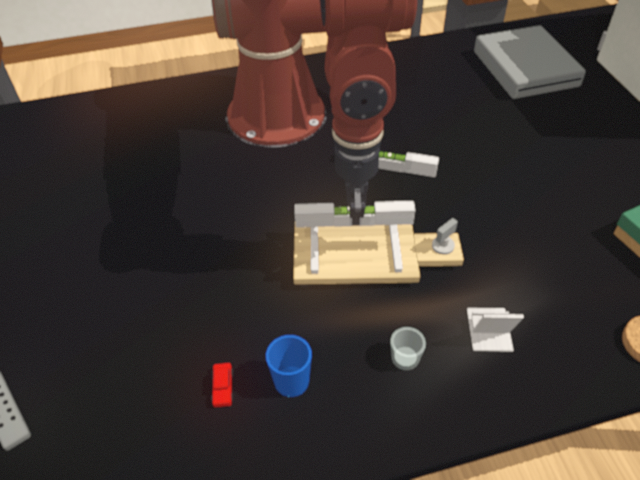

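The level hangs over the stand along the board's y axis, spanning (295..415, 213) in the scene view. I'll lower it onto the rails.

Request:
step_arm --series "0 0 0.02 0 0 0 0;0 0 0.035 0 0 0 0;0 0 0.048 0 0 0 0;0 0 0.054 0 0 0 0;0 0 0.057 0 0 0 0;0 0 0.0585 0 0 0 0;0 0 0.0585 0 0 0 0"

```text
time_s: 6.7
tool_pos: [0.5147, 0.047, 0.0626]
eef_rot: [[0.248, 0.969, 0.0], [0.969, -0.248, 0.002], [0.002, -0.0, -1.0]]
wrist_force: [0.6, 0.9, -2.6]
opening: 0.266
```

Request:
step_arm --series "0 0 0.001 0 0 0 0;0 0 0.002 0 0 0 0;0 0 0.003 0 0 0 0;0 0 0.003 0 0 0 0"

```text
time_s: 7.03
tool_pos: [0.5149, 0.0469, 0.0598]
eef_rot: [[0.248, 0.969, 0.001], [0.969, -0.248, 0.002], [0.002, 0.0, -1.0]]
wrist_force: [1.3, -0.6, -2.1]
opening: 0.263
```

Request:
step_arm --series "0 0 0.0005 0 -0.008 0 0;0 0 0.001 0 -0.008 0 0;0 0 0.0015 0 -0.008 0 0;0 0 0.0015 0 -0.008 0 0"

```text
time_s: 7.37
tool_pos: [0.5151, 0.0469, 0.0586]
eef_rot: [[0.248, 0.969, -0.001], [0.969, -0.248, -0.006], [-0.006, 0.001, -1.0]]
wrist_force: [-0.0, 0.9, 1.5]
opening: 0.267
```

Request:
step_arm --series "0 0 0.0005 0 0 0 0;0 0 0.001 0 0 0 0;0 0 0.0015 0 0 0 0;0 0 0.0015 0 0 0 0"

```text
time_s: 7.7
tool_pos: [0.5153, 0.047, 0.0583]
eef_rot: [[0.248, 0.969, 0.0], [0.969, -0.248, -0.006], [-0.006, 0.002, -1.0]]
wrist_force: [-3.8, 1.4, 9.7]
opening: 0.269
```

Request:
step_arm --series "0 0 -0.0005 0 0 0 0.03;0 0 -0.0005 0 0 0 0.04;0 0 -0.0005 0 0 0 0.06;0 0 -0.0005 0 0 0 0.06;0 0 -0.0005 0 0 0 0.06;0 0 -0.0005 0 0 0 0.06"

```text
time_s: 8.2
tool_pos: [0.5153, 0.047, 0.0586]
eef_rot: [[0.248, 0.969, -0.0], [0.969, -0.248, -0.006], [-0.006, 0.001, -1.0]]
wrist_force: [0.2, -1.0, -0.7]
opening: 0.703
```

Request:
step_arm --series "0 0 -0.01 0 0 0 0.06;0 0 -0.03 0 0 0 0.06;0 0 -0.06 0 0 0 0.06;0 0 -0.09 0 0 0 0.06;0 0 -0.12 0 0 0 0.06;0 0 -0.12 0 0 0 0.06;-0.03 0 -0.12 0 0 0 0.06;-0.07 0 -0.12 0 0 0 0.06;-0.11 0 -0.12 0 0 0 0.06;-0.15 0 -0.12 0 0 0 0.06"

```text
time_s: 9.03
tool_pos: [0.4776, -0.0989, 0.1802]
eef_rot: [[0.247, 0.969, 0.001], [0.969, -0.247, -0.006], [-0.006, 0.002, -1.0]]
wrist_force: [1.9, -1.2, -0.9]
opening: 0.702
```

Run:
```python
from h import *
T=grab('top');S=grab('scene')
a=cv2.resize(S['frame'][195:300,285:475],None,fx=4,fy=4,interpolation=cv2.INTER_CUBIC)
b=cv2.resize(T['frame'][200:290,195:350],None,fx=2,fy=2,interpolation=cv2.INTER_CUBIC)
im=np.zeros((600,760,3),np.uint8);im[:420]=a;im[420:600,:310]=b
# bar knob top mask, scene, grey bright
cv2.imwrite('pics/c5.png',cv2.cvtColor(im,cv2.COLOR_RGB2BGR))
rel([.557,.2175,.16],np.radians(24))
```

```text
shift [ 0.3298 -0.0038  0.0177] rotvec [-3.00e-04  7.70e-03 -6.75e-01] j [-0.476 -0.249 -0.333  1.483 -0.007  1.351] t 9.13 op 0.706 pos [ 0.4771 -0.1024  0.1801] F [ 0.2  0.2 -0.2]
```

View pics/c5.png

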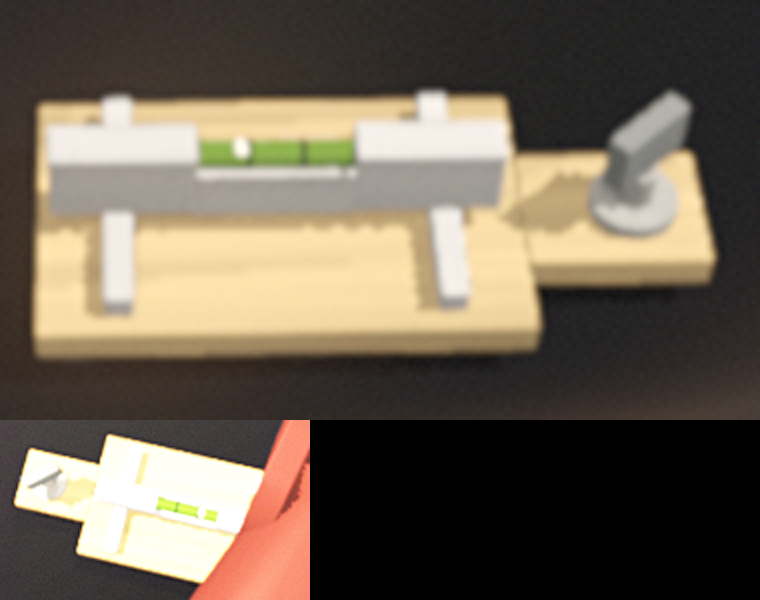

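The level lies square across both rails, with the bubble hard towards the far end (crop (242,148), lines at 250 and 304). Next I'll refine the knob's angle.

Run:
```python
from h import *
T=grab('top');S=grab('scene')
t=lambda u,v:(194.6+u/5,194.6+v/5); s=lambda u,v:(284.6+u/4,194.6+v/4)
A=[onz(T,*t(*p),.095) for p in((55,170),(130,133),(75,195),(155,155))]
B=[onz(S,*s(*p),.095) for p in((612,138),(668,92),(632,150),(690,105))]
for P in(A,B):
    P=np.array(P)
    for i in(0,2):
        d=P[i+1]-P[i];print(P[i],P[i+1],np.linalg.norm(d),np.degrees(np.arctan2(d[1],d[0]))%180)
    print('ctr',P.mean(0))
for g,p,n in((T,(195,210,240,250),'t'),(S,(425,210,465,260),'s')):
    a=g['frame'][p[1]:p[3],p[0]:p[2]]
    a=cv2.resize(a,(400,int(400*a.shape[0]/a.shape[1])),interpolation=cv2.INTER_CUBIC)
    if n=='t': at=a
im=np.zeros((520,800,3),np.uint8);im[:at.shape[0],:400]=at;im[:a.shape[0],400:]=a[:520]
cv2.imwrite('pics/c6.png',cv2.cvtColor(im,cv2.COLOR_RGB2BGR));print(at.shape,a.shape)
```

```text
[0.55254818 0.23817394 0.095     ] [0.56976121 0.20337067 0.095     ] 0.0388272597023816 116.31610888140244
[0.54047945 0.22860991 0.095     ] [0.55903023 0.19150365 0.095     ] 0.041485010566173285 116.56215921256535
ctr [0.55545477 0.21541454 0.095     ]
[0.56288427 0.1961622  0.095     ] [0.54259427 0.23358803 0.095     ] 0.042572018219975506 118.4638437204855
[0.57264433 0.20226187 0.095     ] [0.55348423 0.24026865 0.095     ] 0.04256318321529042 116.75373884752514
ctr [0.55790178 0.21807019 0.095     ]
(355, 400, 3) (500, 400, 3)
```

View pics/c6.png

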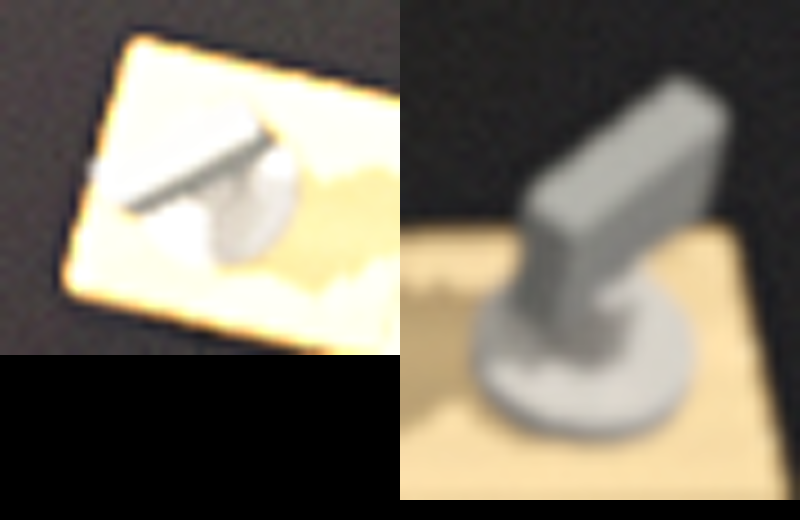

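Both views agree: the knob's bar axis is at ~117° and its centre at (0.557, 0.217), which fits the prediction from the board. I'll go above it.

Request:
step_arm --series "0.02 0 0.0 0 0.008 -0.08 0.06;0.055 0 0.0 0 0.008 -0.16 0.06;0.095 0 0.0 0 0.008 -0.25 0.06;0.135 0 0 0 0.008 -0.35 0.06;0.175 0 0 0 0.008 -0.45 0.06;0.215 0 0 0 0.008 -0.55 0.06;0.25 0 0 0 0.008 -0.65 0.06;0.285 -0.003 0.005 0 0.008 -0.72 0.06;0.31 -0.004 0.015 0 0.008 -0.725 0.06;0.33 -0.004 0.018 0 0.008 -0.725 0.06"

```text
time_s: 10.07
tool_pos: [0.5555, 0.2259, 0.159]
eef_rot: [[-0.459, 0.889, -0.002], [0.889, 0.459, 0.002], [0.003, -0.001, -1.0]]
wrist_force: [-0.7, -0.1, -0.2]
opening: 0.703
```

Run:
```python
from h import *
cams.grab_frame('top');cams.grab_frame('top')
rel([.557,.2170,.064],np.radians(27))
```

```text
shift [-0.009  -0.0028  0.095 ] rotvec [-0.0007 -0.0031  0.0059] j [ 0.167  0.103 -0.035  1.435  0.003  1.261] t 10.17 op 0.704 pos [0.5555 0.226  0.1591] F [-0.5  0.1 -0.5]
```

Request:
step_arm --series "-0.009 -0.003 0.02 0 -0.003 0.006 0.06;-0.009 -0.003 0.045 0 -0.003 0.006 0.06;-0.009 -0.003 0.07 0 -0.003 0.006 0.06;-0.009 -0.003 0.085 0 -0.003 0.006 0.06;-0.009 -0.003 0.095 0 -0.003 0.006 0.06;-0.009 -0.003 0.095 0 -0.003 0.006 0.06;-0.009 -0.003 0.095 0 -0.003 0.006 0.06" --grip_force 60

```text
time_s: 10.75
tool_pos: [0.5567, 0.2171, 0.0646]
eef_rot: [[-0.454, 0.891, -0.001], [0.891, 0.454, -0.0], [0.0, -0.001, -1.0]]
wrist_force: [-0.3, -0.6, 0.2]
opening: 0.707
```

Request:
step_arm --series "0 0 0 0 0 0 0.04;0 0 0 0 0 0 0.025;0 0 0 0 0 0 0.01;0 0 0 0 0 0 0;0 0 0 0 0 0 0;0 0 0 0 0 0 0;0 0 0 0 0 0 0;0 0 0 0 0 0 0" --grip_force 60

```text
time_s: 11.42
tool_pos: [0.5583, 0.2177, 0.0659]
eef_rot: [[-0.454, 0.891, 0.003], [0.891, 0.454, 0.001], [-0.0, 0.003, -1.0]]
wrist_force: [5.2, 2.9, 1.0]
opening: 0.144
```

Run:
```python
from h import *
T=grab('top');S=grab('scene')
a=cv2.resize(S['frame'][180:300,285:475],None,fx=4,fy=4,interpolation=cv2.INTER_CUBIC)
cv2.imwrite('pics/c7.png',cv2.cvtColor(a,cv2.COLOR_RGB2BGR))
rel([.557,.2170,.064],np.radians(27));print(robot.observe()['wrist_torque'])
```

```text
shift [-0.     -0.0015  0.0018] rotvec [0.0029 0.0003 0.0006] j [ 1.530e-01  1.340e-01 -1.720e-01  1.262e+00  1.000e-03  1.252e+00] t 11.52 op 0.141 pos [0.5583 0.2177 0.0658] F [5.1 3.2 1. ]
[ 0.46307228 -0.60331573  0.02910958]
```

View pics/c7.png

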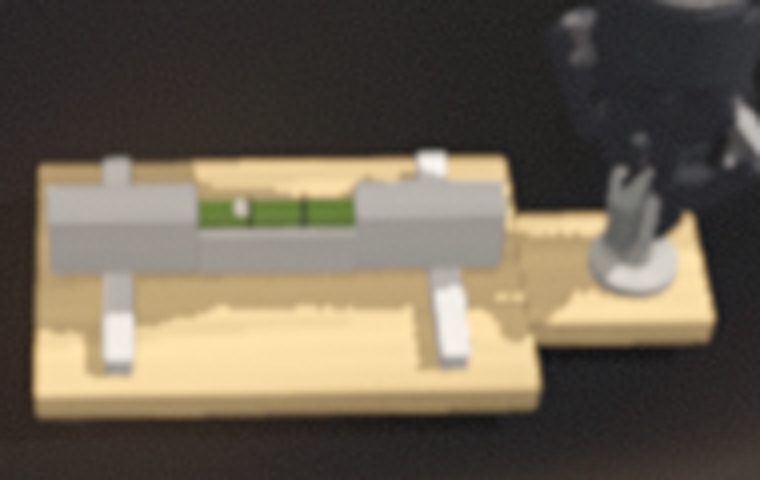

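The knob is gripped across its width (opening 12 mm). The vial stays visible, with the bubble still left at crop (241,207). Pushing down now.

Request:
step_arm --series "0 0 0.001 0 0 0 0;0 0 0.002 0 0 0 0;0 0 0.003 0 0 0 0;0 0 0.004 0 0 0 0;0 0 0.005 0 0 0 0;0 0 0.006 0 0 0 0;0 0 0.007 0 0 0 0;0 0 0.008 0 0 0 0;0 0 0.008 0 0 0 0;0 0 0.008 0 0 0 0"

```text
time_s: 12.35
tool_pos: [0.5589, 0.2176, 0.0586]
eef_rot: [[-0.454, 0.891, 0.004], [0.891, 0.454, 0.001], [-0.001, 0.004, -1.0]]
wrist_force: [1.1, -1.2, 6.9]
opening: 0.143
```

```bash
cat >> h.py <<'E'
def bubble():
    S=grab('scene');f=S['frame'].astype(float)
    # vial at approx scene px: row profile along the vial
    x0,x1=326,382; sub=f[225:242,x0:x1]
    G=(sub[...,1]-sub[...,2]); rows=G.sum(1); k=np.argsort(rows)[-5:]
    print('rows',sorted(k+225))
    vr=range(min(k)-1,max(k)+1)
    p=sub[list(vr)]; print('R',p[...,0].mean(0).round().astype(int).tolist()); print('B',p[...,2].mean(0).round().astype(int).tolist()); print('Gn',p[...,1].mean(0).round().astype(int).tolist())
    rel([.557,.217,.06],np.radians(27)); return S
E
python3 - <<'E'
from h import *
bubble()
E
```

```text
rows [np.int64(225), np.int64(231), np.int64(232), np.int64(233), np.int64(234)]
R [179, 179, 179, 179, 179, 180, 179, 173, 159, 148, 147, 150, 153, 154, 155, 156, 164, 180, 191, 189, 173, 154, 154, 160, 158, 157, 158, 160, 161, 161, 162, 162, 164, 163, 157, 159, 167, 169, 169, 169, 169, 170, 173, 174, 173, 170, 166, 169, 181, 186, 186, 185, 183, 182, 182, 182]
B [162, 162, 162, 162, 162, 163, 162, 154, 127, 101, 93, 95, 98, 100, 99, 101, 113, 134, 147, 144, 126, 106, 100, 104, 103, 102, 102, 103, 104, 104, 106, 107, 108, 108, 107, 109, 112, 112, 112, 112, 112, 113, 116, 117, 116, 112, 112, 133, 159, 169, 170, 169, 168, 167, 167, 167]
Gn [171, 171, 171, 171, 171, 172, 171, 165, 150, 142, 144, 147, 150, 151, 151, 153, 158, 171, 179, 177, 162, 145, 149, 156, 155, 154, 155, 157, 159, 159, 159, 159, 161, 159, 151, 152, 162, 166, 166, 166, 166, 167, 169, 171, 170, 167, 163, 164, 173, 178, 179, 178, 176, 175, 176, 175]
shift [ 0.0003 -0.0019 -0.0014] rotvec [0.0041 0.0009 0.0005] j [ 0.153  0.139 -0.18   1.248  0.     1.252] t 12.4 op 0.143 pos [0.5589 0.2176 0.0586] F [1.  0.8 7.9]
```

Pushed down ~7 mm, and the ~8 N agrees with the spring. The bubble reads about −18 mm, so I'll turn 1.0 rad anticlockwise first, rising with the foot.

Request:
step_arm --series "0 0 0 0 0 -0.08 0;0 0 -0.0003 0 0 -0.18 0;0 0 -0.0006 0 0 -0.28 0;0 0 -0.001 0 0 -0.38 0;0 0 -0.0014 0 0 -0.48 0;0 0 -0.0018 0 0 -0.58 0;0 0 -0.0022 0 0 -0.68 0;0 0 -0.0025 0 0 -0.78 0;0 0 -0.0028 0 0 -0.88 0;0 0 -0.003 0 0 -0.95 0"

```text
time_s: 13.23
tool_pos: [0.5593, 0.218, 0.0624]
eef_rot: [[-0.99, 0.143, 0.005], [0.143, 0.99, 0.002], [-0.005, 0.003, -1.0]]
wrist_force: [0.6, 1.7, 7.1]
opening: 0.144
```

Request:
step_arm --series "0 0 0 0 0 0 0;0 0 0 0 0 0 0;0 0 0 0 0 0 0;0 0 0 0 0 0 0;0 0 0 0 0 0 0;0 0 0 0 0 0 0;0 0 0 0 0 0 0;0 0 0 0 0 0 0;0 0 0 0 0 0 0;0 0 0 0 0 0 0"

```text
time_s: 14.07
tool_pos: [0.5596, 0.2179, 0.063]
eef_rot: [[-0.99, 0.143, 0.006], [0.143, 0.99, 0.002], [-0.005, 0.003, -1.0]]
wrist_force: [0.1, -0.7, 6.3]
opening: 0.146
```

Request:
step_arm --series "0 0 0 0 0 0 0;0 0 0 0 0 0 0;0 0 0 0 0 0 0;0 0 0 0 0 0 0;0 0 0 0 0 0 0;0 0 0 0 0 0 0;0 0 0 0 0 0 0;0 0 0 0 0 0 0;0 0 0 0 0 0 0;0 0 0 0 0 0 0"

```text
time_s: 14.9
tool_pos: [0.5596, 0.2179, 0.0634]
eef_rot: [[-0.99, 0.143, 0.006], [0.143, 0.99, 0.002], [-0.006, 0.003, -1.0]]
wrist_force: [-0.1, -0.1, 7.3]
opening: 0.144
```

Run:
```python
from h import *
S=bubble(); T=grab('top')
f=S['frame'].astype(float)
for r in range(227,237): print(r,(f[r,328:382,2]).astype(int).tolist())
a=cv2.resize(S['frame'][205:255,295:415],None,fx=6.5,fy=6.5,interpolation=cv2.INTER_CUBIC)
b=cv2.resize(T['frame'][205:285,200:345],None,fx=3,fy=3,interpolation=cv2.INTER_CUBIC)
im=np.zeros((570,780,3),np.uint8);im[:325]=a;im[325:565,:435]=b
cv2.imwrite('pics/c8.png',cv2.cvtColor(im,cv2.COLOR_RGB2BGR))
```

```text
rows [np.int64(225), np.int64(231), np.int64(232), np.int64(233), np.int64(234)]
R [179, 179, 178, 179, 179, 179, 177, 167, 154, 147, 148, 149, 151, 154, 156, 156, 156, 156, 156, 152, 146, 144, 152, 168, 182, 186, 179, 165, 154, 154, 158, 160, 159, 155, 151, 158, 165, 165, 166, 165, 166, 165, 165, 165, 165, 164, 163, 168, 178, 182, 182, 182, 182, 181, 181, 181]
B [163, 163, 163, 163, 163, 164, 161, 146, 117, 94, 93, 96, 98, 101, 101, 102, 101, 102, 102, 100, 97, 96, 101, 120, 138, 143, 134, 116, 102, 100, 104, 105, 105, 101, 101, 106, 109, 109, 110, 109, 109, 109, 109, 109, 108, 107, 112, 137, 160, 168, 168, 168, 167, 167, 167, 167]
Gn [172, 172, 171, 172, 172, 172, 169, 159, 148, 143, 146, 147, 149, 152, 153, 153, 153, 153, 153, 149, 139, 138, 149, 162, 173, 176, 170, 159, 153, 154, 157, 159, 158, 152, 145, 154, 162, 164, 164, 164, 164, 164, 164, 164, 164, 163, 161, 164, 172, 175, 175, 175, 175, 175, 175, 175]
shift [ 0.0025 -0.0013  0.0034] rotvec [0.0053 0.0039 0.9558] j [ 1.530e-01  1.360e-01 -1.750e-01  1.254e+00  1.000e-03  2.970e-01] t 14.95 op 0.141 pos [0.5596 0.2179 0.0634]
[... 1829 characters left out ...]
 145, 106, 68, 60, 62, 62, 64, 60, 63, 60, 62, 61, 60, 56, 54, 58, 64, 71, 76, 75, 64, 57, 57, 57, 57, 60, 53, 51, 55, 60, 56, 58, 56, 55, 58, 58, 57, 57, 53, 63, 103, 142, 157, 157, 157, 155, 154, 152, 153]
235 [152, 151, 153, 152, 150, 136, 99, 63, 59, 57, 58, 63, 59, 57, 60, 62, 65, 62, 57, 59, 63, 63, 63, 63, 62, 62, 62, 61, 61, 70, 71, 68, 62, 63, 67, 72, 71, 70, 70, 69, 70, 77, 79, 78, 83, 105, 134, 147, 149, 147, 146, 146, 145, 146]
236 [144, 143, 144, 146, 145, 133, 109, 90, 89, 90, 89, 88, 88, 88, 89, 93, 99, 97, 94, 97, 101, 100, 99, 100, 99, 97, 99, 98, 102, 112, 114, 110, 101, 101, 108, 112, 111, 112, 111, 113, 117, 126, 130, 129, 128, 132, 138, 144, 145, 145, 145, 144, 145, 144]
```

View pics/c8.png

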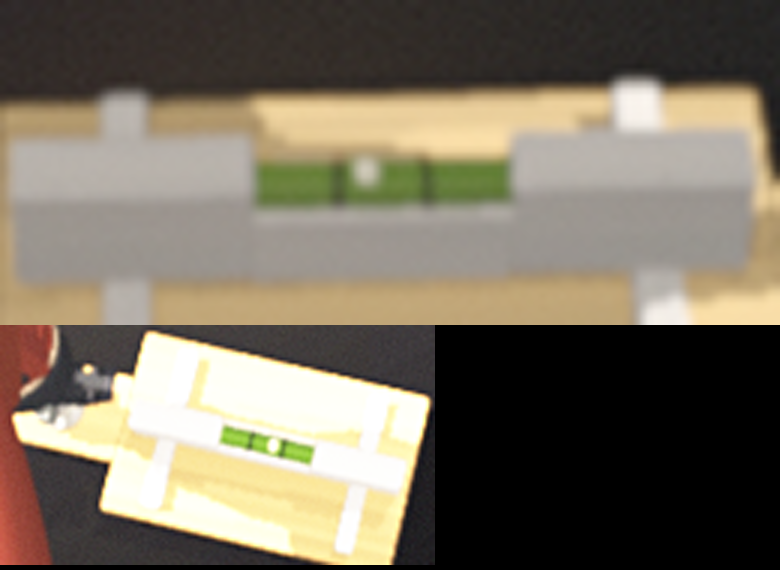

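The bubble is now between the lines but ~2.6 px left of centre (lines 346.7 and 359.8, bubble 350.8), i.e. about −5 mm. The push has eased to ~6 mm, so I'll push a little deeper again and turn ~0.33 rad more.

Request:
step_arm --series "0 0 0.001 0 0 0 0;0 0 0.002 0 0 0 0;0 0 0.003 0 0 0 0;0 0 0.003 0 0 -0.06 0;0 0 0.003 0 0 -0.12 0;0 0 0.003 0 0 -0.18 0;0 0 0.003 0 0 -0.24 0;0 0 0.003 0 0 -0.3 0;0 0 0.003 0 0 -0.33 0;0 0 0.003 0 0 -0.33 0"

```text
time_s: 15.83
tool_pos: [0.5597, 0.2182, 0.0611]
eef_rot: [[-0.982, -0.187, 0.006], [-0.187, 0.982, 0.002], [-0.007, 0.001, -1.0]]
wrist_force: [-1.3, 0.2, 7.6]
opening: 0.143
```

Request:
step_arm --series "0 0 0.0005 0 0 0 0;0 0 0.0005 0 0 0 0;0 0 0.0005 0 0 0 0;0 0 0.0005 0 0 0 0;0 0 0.0005 0 0 0 0;0 0 0.0005 0 0 0 0;0 0 0.0005 0 0 0 0;0 0 0.0005 0 0 0 0;0 0 0.0005 0 0 0 0;0 0 0.0005 0 0 0 0"

```text
time_s: 16.67
tool_pos: [0.5597, 0.2181, 0.0612]
eef_rot: [[-0.982, -0.187, 0.006], [-0.187, 0.982, 0.003], [-0.007, 0.001, -1.0]]
wrist_force: [-0.3, -0.1, 7.0]
opening: 0.141
```

Request:
step_arm --series "0 0 0.0005 0 0 0 0;0 0 0.0005 0 0 0 0;0 0 0.0005 0 0 0 0;0 0 0.0005 0 0 0 0;0 0 0.0005 0 0 0 0;0 0 0.0005 0 0 0 0;0 0 0.0005 0 0 0 0;0 0 0.0005 0 0 0 0;0 0 0.0005 0 0 0 0;0 0 0.0005 0 0 0 0"

```text
time_s: 17.5
tool_pos: [0.5597, 0.2181, 0.0613]
eef_rot: [[-0.982, -0.187, 0.007], [-0.187, 0.982, 0.003], [-0.007, 0.001, -1.0]]
wrist_force: [-1.5, -0.1, 8.1]
opening: 0.141
```

```bash
cat >> h.py <<'E'
def bub2():
    # rows shift with tilt: choose the three rows with most bubble contrast; average several frames
    F=[];
    for _ in range(4):
        S=grab('scene'); F.append(S['frame'].astype(float))
    f=np.mean(F,0); B=f[...,2]; x=np.arange(336,371)
    con=[(B[r,336:371].max()-np.median(B[r,336:371]),r) for r in range(226,236)]
    rs=[r for _,r in sorted(con)[-3:]]; p=B[rs].mean(0)[336:371]; w=np.clip(p-np.median(p)-20,0,None)
    u=(x*w).sum()/w.sum()
    full=B[231:234].mean(0); th=110
    L=next(i+(full[i]-th)/(full[i]-full[i+1]) for i in range(328,345) if full[i]>th>=full[i+1])
    R=next(i-(full[i]-th)/(full[i]-full[i-1]) for i in range(382,362,-1) if full[i]>th>=full[i-1])
    D=f[226:232,:,1].mean(0)
    print('rows',sorted(rs),'bubble u',round(u,2),'vial ends',round(L,2),round(R,2),'mid',round((L+R)/2,2),'px/mm',(R-L)/76, 'mm',round((u-(L+R)/2)/((R-L)/76),2))
    print('G@',[(i,int(D[i])) for i in range(343,365)])
    rel([.557,.217,.06],np.radians(27)); return S
E
python3 - <<'E'
from h import *
S=bub2()
E
```

```text
rows [230, 231, 232] bubble u 353.0 vial ends 333.82 372.76 mid 353.29 px/mm 0.5123769284571004 mm -0.57
G@ [(343, 155), (344, 155), (345, 152), (346, 142), (347, 144), (348, 152), (349, 155), (350, 156), (351, 168), (352, 182), (353, 186), (354, 180), (355, 165), (356, 158), (357, 162), (358, 164), (359, 158), (360, 152), (361, 160), (362, 166), (363, 166), (364, 168)]
shift [ 0.0029 -0.0006  0.0013] rotvec [0.0056 0.0051 1.2876] j [ 0.153  0.136 -0.178  1.25   0.002 -0.035] t 17.7 op 0.14 pos [0.5597 0.2182 0.0613] F [-1.2 -1.5  7. ]
```

Request:
step_arm --series "0 0 0.0007 0 0 -0.03 0;0 0 0.001 0 0 -0.03 0;0 0 0.001 0 0 -0.03 0;0 0 0.001 0 0 -0.03 0;0 0 0.001 0 0 -0.03 0;0 0 0.001 0 0 -0.03 0;0 0 0.001 0 0 -0.03 0;0 0 0.001 0 0 -0.03 0;0 0 0.001 0 0 -0.03 0;0 0 0.001 0 0 -0.03 0"

```text
time_s: 18.53
tool_pos: [0.5597, 0.2182, 0.0609]
eef_rot: [[-0.976, -0.216, 0.007], [-0.216, 0.976, 0.003], [-0.007, 0.001, -1.0]]
wrist_force: [-1.7, -1.2, 8.3]
opening: 0.145
```

Request:
step_arm --series "0 0 0.0005 0 0 0 0;0 0 0.0005 0 0 0 0;0 0 0.0005 0 0 0 0;0 0 0.0005 0 0 0 0;0 0 0.0005 0 0 0 0;0 0 0.0005 0 0 0 0;0 0 0.0005 0 0 0 0;0 0 0.0005 0 0 0 0;0 0 0.0005 0 0 0 0;0 0 0.0005 0 0 0 0"

```text
time_s: 19.37
tool_pos: [0.5597, 0.2181, 0.0611]
eef_rot: [[-0.976, -0.216, 0.007], [-0.216, 0.976, 0.003], [-0.007, 0.001, -1.0]]
wrist_force: [-1.8, -0.6, 8.8]
opening: 0.14
```

Request:
step_arm --series "0 0 0.0005 0 0 0 0;0 0 0.0005 0 0 0 0;0 0 0.0005 0 0 0 0;0 0 0.0005 0 0 0 0;0 0 0.0005 0 0 0 0;0 0 0.0005 0 0 0 0;0 0 0.0005 0 0 0 0;0 0 0.0005 0 0 0 0;0 0 0.0005 0 0 0 0;0 0 0.0005 0 0 0 0"

```text
time_s: 20.2
tool_pos: [0.5597, 0.2182, 0.0612]
eef_rot: [[-0.976, -0.216, 0.007], [-0.216, 0.976, 0.003], [-0.007, 0.001, -1.0]]
wrist_force: [-2.5, 0.0, 7.7]
opening: 0.141
```

Run:
```python
from h import *
bub2()
T=[grab('top') for _ in range(4)];g=T[0];f=np.mean([t['frame'] for t in T],0).astype(np.float32)
# profile along board y through vial, z=.088 (vial top)
c=np.array([.5143,.0470]);d=np.array([np.cos(np.radians(75.65)),np.sin(np.radians(75.65))]);n=np.array([-d[1],d[0]])
s=np.arange(-.055,.0551,.001)
P=np.array([[proj(g,[*(c+a*d+b*n),.086]) for a in s] for b in np.arange(-.005,.0051,.001)],np.float32)
I=cv2.remap(f,P[...,0],P[...,1],cv2.INTER_CUBIC).mean(0)
print('B',[(int(round(a*1000)),int(v)) for a,v in zip(s,I[:,2])]);print('G',I[:,1].astype(int).tolist())
S=grab('scene')
cv2.imwrite('pics/s9.png',cv2.cvtColor(S['frame'],cv2.COLOR_RGB2BGR))
```

```text
rows [230, 231, 232] bubble u 353.12 vial ends 333.82 372.75 mid 353.28 px/mm 0.5122728506971823 mm -0.32
G@ [(343, 155), (344, 155), (345, 151), (346, 142), (347, 145), (348, 153), (349, 155), (350, 156), (351, 166), (352, 180), (353, 185), (354, 180), (355, 167), (356, 159), (357, 163), (358, 162), (359, 153), (360, 149), (361, 160), (362, 166), (363, 166), (364, 168)]
shift [ 0.0029 -0.0005  0.0012] rotvec [0.0058 0.0056 1.3174] j [ 0.153  0.136 -0.179  1.249  0.002 -0.064] t 20.4 op 0.142 pos [0.5597 0.2181 0.0612] F [-2.2 -0.   8.2]
B [(-55, 252), (-54, 251), (-53, 251), (-52, 252), (-51, 252), (-50, 252), (-49, 252), (-48, 252), (-47, 253), (-46, 254), (-45, 256), (-44, 258), (-43, 256), (-42, 237), (-41, 197), (-40, 145), (-39, 98), (-38, 68), (-37, 58), (-36, 58), (-35, 62), (-34, 65), (-33, 66), (-32, 66), (-31, 67), (-30, 67), (-29, 68), (-28, 68), (-27, 67), (-26, 67), (-25, 67), (-24, 66), (-23, 66), (-22, 66), (-21, 67), (-20, 67), (-19, 66), (-18, 62), (-17, 58), (-16, 57), (-15, 59), (-14, 61), (-13, 62), (-12, 60), (-11, 59), (-10, 64), (-9, 81), (-8, 115), (-7, 160),
[... 499 characters left out ...]
(43, 251), (44, 251), (45, 251), (46, 251), (47, 251), (48, 251), (49, 251), (50, 251), (51, 251), (52, 251), (53, 251), (54, 251), (55, 251)]
G [253, 253, 253, 253, 253, 253, 253, 253, 254, 254, 255, 256, 254, 247, 233, 217, 203, 197, 196, 197, 199, 199, 199, 199, 199, 200, 200, 200, 200, 200, 200, 200, 201, 201, 200, 196, 183, 162, 141, 134, 146, 168, 187, 196, 199, 202, 210, 221, 235, 246, 252, 253, 253, 252, 248, 240, 228, 214, 204, 199, 197, 192, 181, 162, 141, 133, 144, 167, 187, 199, 202, 202, 201, 200, 200, 200, 200, 200, 199, 199, 199, 199, 199, 198, 198, 196, 197, 202, 212, 227, 240, 250, 255, 255, 254, 254, 253, 253, 253, 253, 253, 253, 253, 253, 253, 253, 253, 253, 253, 253, 253]
```

View pics/s9.png

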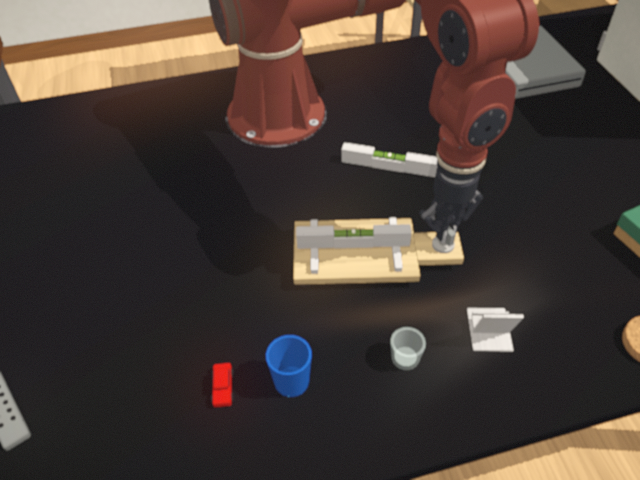

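```bash
python3 -c "
from h import *
print(order.finish_job())"
```

```text
the job is handed in; nothing more can be done
None
```

The job is done and handed in at about 20 s. The level lies square across both rails, vial up and let go. The knob is still gripped and pushed down, with the bubble centred.

I pushed the knob down first, then turned it about 1.31 rad anticlockwise in three moves.

**Bubble:** after settling, the top view put it 0.25 mm short of the midpoint between the lines. The lines measured 26 mm apart there, as they should. The scene view put it 0.3 mm short of the vial's middle and on the midpoint between the lines, so the two views agree.

**Push:** tool height and foot rise put it roughly 9 mm down. The wrist read about 8 N, where the spring should give about 9.7 N. That is a small disagreement, but well past the 3 mm needed. The push had eased to about 6 mm during the first turn, so I pushed it down again.

**Level position:** I left it a few millimetres off the board's middle, towards the far rail.

**Bystanders:** in the last picture the tealight, dice cup, phone stand and toy car were where they started.

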